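# Slide the carrier along the stage rail into the green corner pocket

### The job

With the fingertips, push the blue carrier tray across the metal stage plate until its long side lies flat against the long far rail, in the open stretch between the two corner pockets. Then, keeping it against the rail, slide it along into the corner pocket marked by the green tab until it is fully home against the end stop, and take the hand away. The carrier must stay flat on the plate and never be lifted, and the eyepiece, the oil bottle and the handset are to be left alone.

Things in the scene. Friction and masses are not known exactly. Their poses are not given: they have to be found in the camera images.
- stage: Grey metal plate fixed on the black bench, 200 (x) x 410 (y) x 16 mm thick. Origin: centre of its underside, on the bench; z up. On its top stand dark steel walls 14 mm high (tops 30 mm above the bench): a long rail on the far (+x) edge, and at each end an end stop and a keeper, which with the rail make a corner pocket open towards the middle. No wall on the near edge.
- rail_mid (a point): Middle of the rail's upper inner edge, 30 mm above the bench. The rail's inner face is at x = +85 mm in the stage's frame and runs along the stage's y.
- pocket_left (a point): Home of the carrier's origin in the pocket at the stage's +y end: (+55, +130, 16) mm in the stage's frame. End stop's inner face at y = +175 mm; keeper wall's rail-side face at x = +21 mm, from y = 125 to 175 mm, with a small flared lead-in from y = 115 mm; pocket 64 mm wide.
- pocket_right (a point): The same in the mirrored pocket at the stage's -y end: (+55, -130, 16) mm in the stage's frame; end stop's inner face at y = -175 mm.
- carrier: Loose blue open tray, outside 60 (x) x 90 (y) x 16 mm high, walls and floor 6 mm, inside 48 x 78 mm, 10 mm deep, empty: shut fingertips fit inside and can push its inner walls. About 0.11 kg. Starts on the plate between the pockets, askew, clear of the rail. Origin: centre of its underside, z up, y along its long side (either way round is equally good).
- green_tab: Green flat tab 50 x 22 x 4 mm, fixed on top of one of the two end stops (x = +45, y = +190 or -190 mm in the stage's frame; top 34 mm above the bench): it marks the pocket to use. Origin: centre of its underside.
- white_tab: White tab of the same size on the other end stop: the pocket not to use.
- eyepiece: Black microscope eyepiece with silver barrel and grey rim standing on the bench, 34 mm across, 56 mm high; origin: centre of its underside. To be left alone.
- oil_bottle: Small amber bottle with black cap standing on the bench, 36 mm across, 75 mm high; origin: centre of its underside. To be left alone.
- handset: Cream hand controller lying on the bench, 130 (x) x 45 x 34 mm with a black knob 30 mm long on its +x end; origin: centre of its underside. To be left alone.
There are look-alikes about, which are no part of the job. What is meant by the carrier is not black, pink or yellow, and is the larger of those in its own colour.

How it is judged:
By the outcome, as a careful person would: the job done as asked, in the order asked, and still so for the second after the job is handed in, with the robot touching nothing.
It also fails if it takes over 40 s, if anything falls off the work surface, if the arm or the gripper's body presses on something with over 40 N, if the wrist force passes 120 N, or if a joint passes its speed limit or range.

### The arm

A 7-joint arm with a two-finger parallel gripper is mounted at the origin on the work surface. World frame = base frame: x ahead of the robot, y to its left, z up, the work surface at z = 0. Lengths are in m, angles in degrees, forces in N, time in s.
With the tool pointing down it reaches from about 0.425 to 0.875 m from the base axis. Payload 8.4 kg.
Tool frame: the origin (TCP) lies between the finger pads; the fingertips stand r.finger_overhang ahead of it and the grasp point (between the pads) is the TCP (r.finger_overhang is the distance from the TCP to the fingertips, in m); x points along the fingers, z is the direction in which the jaws open and shut, and the axes are right-handed (so a half turn about x gives the same grasp; the last joint's range is limited). The gripper opens to 87 mm and grips with 3 to 60 N. Pads are 19 mm wide; open, the fingers measure 117 mm over their backs; the gripper's body (75 mm by 190 mm) begins 51 mm behind the grasp point.
Start: joints at [59.863, 19.091, 2.286, 83.961, -0.768, 76.965, -3.352], TCP at [0.269, -0.592, 0.242] pointing down, gripper open.
Joint ranges: [-147.57, 147.57], [-21.85, 119.76], [-74.77, 79.35], [14.55, 137.4], [-85.83, 265.84], [4.83, 119.75], [-152.11, 152.11]. Speed limits (degrees/s): [127.2, 127.2, 159.86, 159.86, 180, 180, 180].

### API

Orientations are given as a 3x3 rotation matrix whose columns are the frame's x, y, z axes.
In Python, from bench import r gives the robot as it stands.
- The arm moves only by the tool apply_moves, never from a script. Its arguments are lists of equal length, an entry for each row: "xyz": the shift along the world's x, y, z in cm, a list of three; "turn": the turn, a rotation vector about the world's x, y, z in degrees, a list of three; "hand": the finger opening in cm, from 0 to 8.7. In form: {"xyz": [[x, y, z], ...], "turn": [[ax, ay, az], ...], "hand": [hand, ...]}. A call has 1 to 8 rows; each row shifts and turns the commanded pose from where the row before left it; what a row does not reach is not made up. A row lasts 1/12 s, in which the tool goes at most 41.7 mm and 7.16 degrees, less where a joint would pass 70% of its speed; a pose out of reach is approached as far as the arm can. A call is refused whole if a number of a shift passes 4.17 or a number of a turn 7.16, either way. A call with a gripper value outside its range is refused whole. The fingers move at their own pace and stop on an object; "squeeze" is the grip in N (left out, the last holds). Time passes only in rows, so rows that do not move let the fingers close. It gives the time, the measured TCP pose, the force and the opening at its end, in the units of the state.
- r.sense(): the state, without advancing time (a new reading comes with each control period).
- r.snapshot(name): name is "side" or "top" or "wrist"; returns a dict with "color" (400x640x3 uint8, blue, green, red), "mtx" (3x3 intrinsics, pixels), "dist" ([k1, k2, p1, p2, k3] as OpenCV has them; the pictures are not rectified), "view" (4x4, takes a point from world to camera coordinates); the wrist camera has in their place "tool_from_camera" (4x4, takes a point from camera to tool coordinates, whose origin is the TCP and whose axes are the tool frame's). Camera axes: x right, y down, z forward; pixel columns grow to the right and rows downward; lengths in m; the calibration is good to about 2 mm. A picture is of the moment at which its call begins: read the wrist's pose just before it. There is no depth.
- r.job_done(): hands the job in, once; it reports no verdict.
The state is a dict: "time": time; "joint_positions": joint angles; "joint_vel": joint speeds; "joint_efforts": joint torques, N m; "tool_pos": TCP position; "tcp_rot": TCP orientation; "contact_force": force on the tool from outside, world axes, zero at the start; "moment": the same for the moment, N m; "grip_width": opening from 0.0 (shut) to 1.0 (fully open).
Only numpy, scipy, OpenCV 4.12 (cv2) and the standard library are available. Lean on these libraries where they do the work, as an engineer would, in place of code of your own. Each camera call takes 0.05 s, during which the arm holds its last target. There are 200 camera calls.

## Working session

There is one attempt and no reset: what is moved stays moved. The work goes in short steps, Python scripts to look and compute and a tool call to move; the robot and the scene stay as the last step left them, time stands still between calls to the robot, and variables do not carry over. Pictures are saved under pics/ and viewed, about 8 in all and at most 12, crops included, and the job is handed in when it is done.

Besides the shell and the picture viewer there is one more tool, called after "Emit:" as name(argument=value, ...), one argument or row to a line, values as JSON. apply_moves: Moves the arm, as the interface text tells. Its arguments: {"type":"object","properties":{"xyz":{"type":"array"},"turn":{"type":"array"},"hand":{"type":"array"},"squeeze":{"type":"number"}},"required":["xyz","turn","hand"]}

```bash
mkdir -p pics; ls
python3 - <<'E'
from bench import r
import cv2,numpy as np
s=r.sense();print(s, r.finger_overhang)
for n in("top","side"):
    d=r.snapshot(n);cv2.imwrite(f"pics/{n}0.png",d["color"]);print(n,d["mtx"].tolist(),d["dist"],np.round(d["view"],4).tolist())
E
```

```text
pics
{'time': 0.0, 'joint_positions': array([59.86452454, 19.13124048,  2.28521769, 84.01087373, -0.76817569,
       76.96411653, -3.3516483 ]), 'joint_vel': array([-0.09472382, -0.0710741 ,  0.04204243,  0.02918824,  0.06630595,
       -0.04759539, -0.00943594]), 'joint_efforts': array([-4.27632503e-04, -6.56355143e+01,  1.33502640e+00, -4.03813076e+01,
       -5.96504984e-02,  4.45026846e-02,  1.90416758e-04]), 'tool_pos': array([ 0.26884616, -0.59132367,  0.24066681]), 'tcp_rot': array([[-7.50845120e-04,  9.10321119e-01,  4.13902038e-01],
       [ 1.39920396e-03,  4.13902706e-01, -9.10320049e-01],
       [-9.99998739e-01, -1.04375995e-04, -1.58450174e-03]]), 'contact_force': array([ 0.23467862, -0.06215162, -1.43552844]), 'moment': array([ 0.05085538, -0.06114867,  0.00776124]), 'grip_width': 0.9993972057577506} 0.019
top [[370.8153057169101, 0.0, 318.6123843416416], [0.0, 370.8153057169101, 201.30188618189146], [0.0, 0.0, 1.0]] [-0.0576921  0.         0.         0.         0.       ] [[0.0141, -0.9998, 0.0147, 0.034], [-0.9816, -0.0166, -0.1901, 0.5091], [0.1903, -0.0118, -0.9817, 0.8254], [0.0, 0.0, 0.0, 1.0]]
side [[365.2204185655728, 0.0, 322.0818004418867], [0.0, 365.2204185655728, 196.97407302257548], [0.0, 0.0, 1.0]] [-0.07047893  0.          0.          0.          0.        ] [[-0.9115, -0.4112, 0.0048, 0.4889], [-0.2517, 0.5487, -0.7972, 0.1427], [0.3252, -0.7279, -0.6036, 1.035], [0.0, 0.0, 0.0, 1.0]]
```

View pics/top0.png

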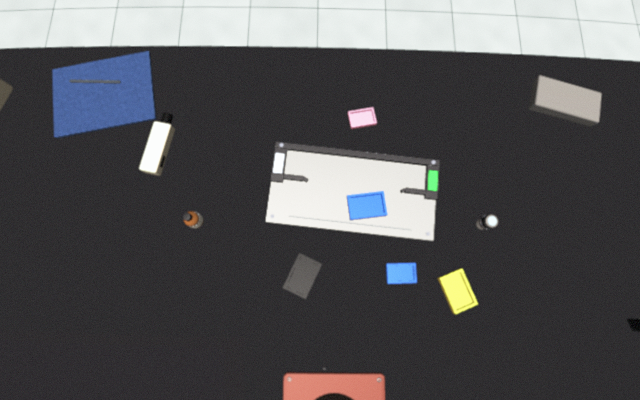

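View pics/side0.png

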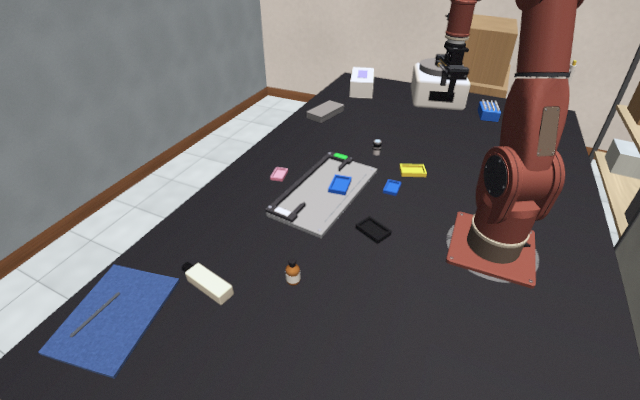

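The top view shows the stage with its rail on the far (+x) side. The white tab is on the left at (279,163) and the green tab on the right at (433,180), so the pocket is at the stage's -y end. The larger blue tray, on the plate at (367,206), is the carrier. The small blue tray at (401,273) is a look-alike. The side view agrees.

```bash
cat > h.py <<'E'
import cv2,numpy as np
from bench import r
def cam(n):
    s=r.sense(); d=r.snapshot(n)
    if n=="wrist":
        T=np.eye(4);T[:3,:3]=s["tcp_rot"];T[:3,3]=s["tool_pos"]
        d["view"]=np.linalg.inv(T@d["tool_from_camera"])
    return d
def cast(d,px,z):
    px=np.asarray(px,float).reshape(-1,1,2)
    u=cv2.undistortPoints(px,d["mtx"],d["dist"])[:,0]
    R=d["view"][:3,:3];t=d["view"][:3,3];c=-R.T@t
    w=np.c_[u,np.ones(len(u))]@R
    return (c+w*((z-c[2])/w[:,2])[:,None])[:,:2]
def hsv(d,lo,hi):
    m=cv2.inRange(cv2.cvtColor(d["color"],cv2.COLOR_BGR2HSV),np.array(lo),np.array(hi))
    return m
def blobs(m,amin=60):
    c=cv2.findContours(m,cv2.RETR_EXTERNAL,cv2.CHAIN_APPROX_NONE)[0]
    return sorted([x for x in c if cv2.contourArea(x)>amin],key=cv2.contourArea,reverse=True)
def rect(d,c,z):
    p=cast(d,c[:,0],z)
    (cx,cy),(w,h),a=cv2.minAreaRect((p*1000).astype(np.float32))
    return np.round([cx,cy,w,h,a],1)
E
python3 - <<'E'
from h import *
d=cam("top")
for n,lo,hi,z in(("blue",(100,120,120),(125,255,255),.032),("green",(45,100,80),(80,255,255),.034),("white",(0,0,225),(180,40,255),.034),("plate",(0,0,150),(40,40,224),.016)):
    for c in blobs(hsv(d,lo,hi),80)[:4]:
        b=cv2.boundingRect(c)
        if b[1]>60: print(n,b,rect(d,c,z))
# rail/wall dark steel vs bench?: report undistorted plate hull corners
g=cv2.resize(d["color"][130:250,250:460],None,fx=3.8,fy=3.8,interpolation=cv2.INTER_CUBIC)
cv2.imwrite("pics/crop.png",g)
E
```

```text
blue (347, 192, 40, 28) [504.5 -73.7  58.3  88.6   8. ]
blue (386, 262, 32, 23) [ 344.9 -153.7   48.9   72.6    2.6]
green (427, 170, 12, 21) [ 569.2 -236.7   25.8   52.5   83.5]
white (266, 151, 169, 89) [531.8 -39.7 398.  179.4  84.5]
plate (536, 76, 65, 46) [ 810.7 -631.7  179.9   89.    75.9]
```

View pics/crop.png

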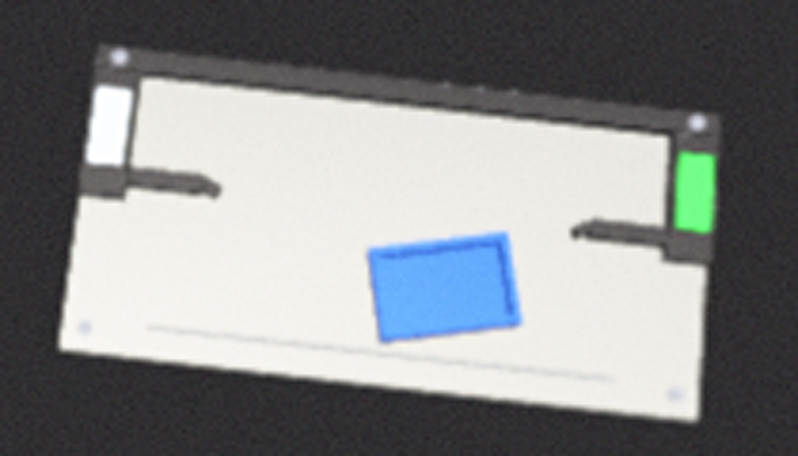

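The crop shows the white tab at crop (109,124), the green tab at (695,192), the rail's foot running from (143,78) to (668,135), and the right keeper tip at (577,232). The carrier sits between the pockets, askew and clear of everything.

Run:
```python
from h import *
d=cam("top")
f=lambda x,y:(250+(x+.5)/3.8-.5,130+(y+.5)/3.8-.5)
t=cast(d,[f(109,124),f(695,192)],.034)*1000
print("tabs",t,np.linalg.norm(t[0]-t[1]))
v=t[0]-t[1];yaw=np.degrees(np.arctan2(-v[0],v[1]));a=np.radians(yaw)
R=np.array([[np.cos(a),-np.sin(a)],[np.sin(a),np.cos(a)]])
o=t.mean(0)-R@[45,0];print("yaw",yaw,"origin",o)
S=lambda p:(p-o)@R
print("railfoot",S(cast(d,[f(143,78),f(668,135)],.016)*1000))
print("plate near corners",S(cast(d,[f(60,350),f(697,421)],.016)*1000))
print("keeper tips",S(cast(d,[f(577,232),f(217,188)],.030)*1000))
c=blobs(hsv(d,(100,120,120),(125,255,255)))[0]
q=rect(d,c,.032);print("carrier",q,S(q[:2]),"corners",S(cast(d,[f(368,247),f(508,233),f(522,325),f(384,341)],.032)*1000))
print("home",o+R@[55,-130])
```

```text
tabs [[ 606.9377271   141.63024652]
 [ 568.81279254 -236.57074104]] 380.11774179480267
yaw -5.756313516172532 origin [543.10217357 -42.95685084]
railfoot [[  84.2960824   174.42855606]
 [  87.02779229 -175.40767227]]
plate near corners [[-101.6797106   203.2053796 ]
 [-100.03464424 -205.30481816]]
keeper tips [[  10.5237171  -116.47872353]
 [  12.01071785  116.09048237]]
carrier [788.9 608.4 196.4 263.   11.5] [179.22879123 672.72532211] corners [[-1.55216965e+01  1.61102874e+01]
 [ 4.11414050e+00 -7.19574611e+01]
 [-5.41044630e+01 -8.56126371e+01]
 [-7.43334866e+01  7.89002106e-02]]
home [ 584.78613377 -177.81769565]
```

Emit:
apply_moves(
  xyz=[
    [1.09,3.27,0],
    [1.09,3.27,0],
    [1.09,3.27,0],
    [1.09,3.27,0],
    [1.09,3.27,0],
    [1.09,3.27,0],
    [1.09,3.27,0],
    [1.09,3.27,0],
  ],
  turn=[
    [0,0,-1.89],
    [0,0,-1.89],
    [0,0,-1.89],
    [0,0,-1.89],
    [0,0,-1.89],
    [0,0,-1.89],
    [0,0,-1.89],
    [0,0,-1.89],
  ],
  hand=[5,5,5,5,5,5,5,5],
)

```text
time: 0.87
tool_pos: [0.3564, -0.3284, 0.2415]
tcp_rot: [[-0.0, 0.987, 0.161], [-0.0, 0.161, -0.987], [-1.0, -0.0, 0.0]]
contact_force: [0.7, 0.0, 0.0]
grip_width: 0.59
```

Emit:
apply_moves(
  xyz=[
    [1.09,3.27,0],
    [1.09,3.27,0],
    [1.09,3.27,0],
    [1.09,3.27,0],
    [1.09,3.27,0],
    [1.09,3.27,0],
    [1.09,3.27,0],
    [1.09,3.27,0],
  ],
  turn=[
    [0,0,-1.89],
    [0,0,-1.89],
    [0,0,-1.89],
    [0,0,-1.89],
    [0,0,-1.89],
    [0,0,-1.89],
    [0,0,-1.89],
    [0,0,-1.89],
  ],
  hand=[5,5,5,5,5,5,5,5],
)

```text
time: 1.53
tool_pos: [0.4436, -0.0668, 0.2417]
tcp_rot: [[0.0, 0.995, -0.103], [-0.0, -0.103, -0.995], [-1.0, 0.0, 0.0]]
contact_force: [0.3, 0.1, 0.1]
grip_width: 0.582
```

Run:
```python
from h import *
d=cam("wrist");cv2.imwrite("pics/w1.png",d["color"])
print(np.round(np.linalg.inv(d["view"])[:3],3))
for c in blobs(hsv(d,(100,120,100),(125,255,255)),300)[:2]: print(cv2.boundingRect(c),rect(d,c,.032))
for c in blobs(hsv(d,(45,100,80),(80,255,255)),100)[:1]: print("g",cv2.boundingRect(c),rect(d,c,.034))
```

```text
[[-0.102 -0.956 -0.275  0.518]
 [-0.995  0.098  0.028 -0.076]
 [ 0.001  0.276 -0.961  0.384]]
(283, 96, 81, 64) [503.7 -76.9  57.7  88.2   7.9]
(366, 217, 52, 35) [ 352.7 -155.7   47.4   68.     1.8]
g (447, 32, 26, 49) [ 567.  -238.    23.5   49.6   84.5]
```

View pics/w1.png

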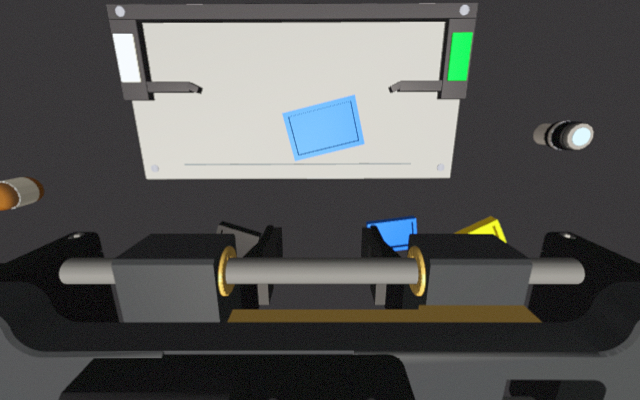

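The wrist view agrees with the top view to about 3 mm: carrier at (325,128), rail parallel to the jaws, green tab at (460,55). Next I lower the hand behind the carrier.

Emit:
apply_moves(
  xyz=[
    [0,0,-3.5],
    [0,0,-3.5],
    [0,0,-3.5],
    [0,0,-3.5],
    [0,0,-3.0],
    [0,0,-2.0],
    [0,0,-1.2],
    [0,0,0],
  ],
  turn=[
    [0,0,0],
    [0,0,0],
    [0,0,0],
    [0,0,0],
    [0,0,0],
    [0,0,0],
    [0,0,0],
    [0,0,0],
  ],
  hand=[5,5,5,5,5,5,5,5],
)

```text
time: 2.25
tool_pos: [0.4417, -0.0683, 0.0372]
tcp_rot: [[-0.004, 0.995, -0.101], [0.001, -0.101, -0.995], [-1.0, -0.004, -0.001]]
contact_force: [-0.7, 0.2, -0.1]
grip_width: 0.576
```

Emit:
apply_moves(
  xyz=[
    [0.8,-0.08,0.2],
    [0.8,-0.08,0],
    [0.8,-0.08,0],
    [0.8,-0.08,0],
    [0.8,-0.08,0],
    [0.8,-0.08,0],
    [0.8,-0.08,0],
    [0.8,-0.08,0],
  ],
  turn=[
    [0,0,0],
    [0,0,0],
    [0,0,0],
    [0,0,0],
    [0,0,0],
    [0,0,0],
    [0,0,0],
    [0,0,0],
  ],
  hand=[5,5,5,5,5,5,5,5],
)

```text
time: 2.92
tool_pos: [0.5083, -0.075, 0.0416]
tcp_rot: [[-0.0, 0.995, -0.101], [0.0, -0.101, -0.995], [-1.0, -0.0, -0.0]]
contact_force: [-0.5, 0.2, 1.2]
grip_width: 0.573
```

```bash
cat >> h.py <<'E'
a=np.radians(-5.76);RS=np.array([[np.cos(a),-np.sin(a)],[np.sin(a),np.cos(a)]]);O=np.array([543.1,-43.])
S=lambda p:(np.asarray(p)-O)@RS
def look(name,view="top"):
    d=cam(view);cv2.imwrite(f"pics/{name}.png",d["color"])
    for c in blobs(hsv(d,(100,120,100),(125,255,255)),100)[:3]:
        q=rect(d,c,.032);print(cv2.boundingRect(c),q,"stage",np.round(S(q[:2]),1))
    s=r.sense();print("tcp stage",np.round(S(s["tool_pos"][:2]*1000),1),s["tool_pos"][2],s["contact_force"])
    return d
E
python3 - <<'E'
from h import *
look("w2","wrist")
E
```

```text
(249, 126, 170, 106) [547.5 -86.6  89.1  59.6  84.2] stage [  8.8 -42.9]
tcp stage [-29.9 -35.2] 0.04177342769772492 [ 1.75955125 -0.12022701  1.13071719]
```

View pics/w2.png

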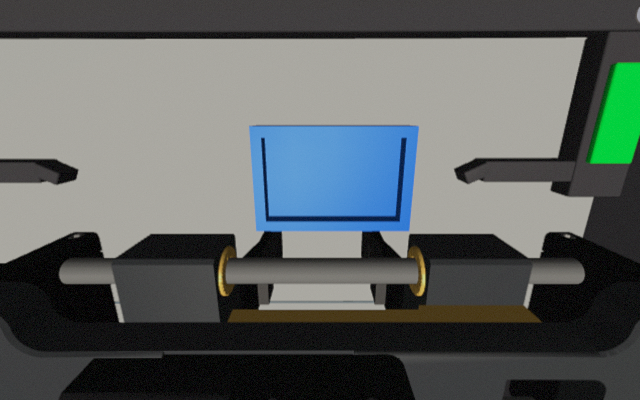

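The carrier at (334,178) is now squared to the rail at stage (9,-43), with about 46 mm to go. It is clear of the keeper tip at (458,172).

Emit:
apply_moves(
  xyz=[
    [0.6,-0.06,0],
    [0.6,-0.06,0],
    [0.6,-0.06,0],
    [0.6,-0.06,0],
    [0.6,-0.06,0],
    [0.5,-0.05,0],
    [0.4,-0.04,0],
    [0.2,-0.02,0],
  ],
  turn=[
    [0,0,0],
    [0,0,0],
    [0,0,0],
    [0,0,0],
    [0,0,0],
    [0,0,0],
    [0,0,0],
    [0,0,0],
  ],
  hand=[5,5,5,5,5,5,5,5],
)

```text
time: 3.63
tool_pos: [0.549, -0.079, 0.0415]
tcp_rot: [[0.0, 0.995, -0.101], [0.0, -0.101, -0.995], [-1.0, 0.0, -0.0]]
contact_force: [-0.9, -0.4, 1.1]
grip_width: 0.578
```

Emit:
apply_moves(
  xyz=[
    [0.15,-0.015,0],
    [0.15,-0.015,0],
    [0.1,-0.01,0],
    [0,0,0],
  ],
  turn=[
    [0,0,0],
    [0,0,0],
    [0,0,0],
    [0,0,0],
  ],
  hand=[5,5,5,5],
)

```text
time: 3.97
tool_pos: [0.5526, -0.0794, 0.0416]
tcp_rot: [[0.0, 0.995, -0.101], [0.0, -0.101, -0.995], [-1.0, 0.0, -0.0]]
contact_force: [-0.1, -0.8, 0.3]
grip_width: 0.575
```

Emit:
apply_moves(
  xyz=[
    [0.1,-0.01,0],
    [0.1,-0.01,0],
    [0.1,-0.01,0],
    [0.1,-0.01,0],
    [0,0,0],
  ],
  turn=[
    [0,0,0],
    [0,0,0],
    [0,0,0],
    [0,0,0],
    [0,0,0],
  ],
  hand=[5,5,5,5,5],
)

```text
time: 4.38
tool_pos: [0.5532, -0.0795, 0.041]
tcp_rot: [[-0.007, 0.995, -0.101], [0.0, -0.101, -0.995], [-1.0, -0.007, 0.001]]
contact_force: [-12.9, 1.7, 10.1]
grip_width: 0.573
```

Run:
```python
from h import *
look("w3","wrist"); look("t3","top")
```

```text
(249, 126, 170, 107) [592.2 -91.2  89.1  60.   84.3] stage [ 53.7 -43. ]
tcp stage [ 13.7 -35.3] 0.04096893358008723 [-13.93178828   0.99884553   9.8139822 ]
(52, 51, 103, 86) [788.8 608.  197.5 264.6  11.6] stage [179.1 672.4]
(386, 262, 32, 23) [ 344.6 -153.9   50.6   73.1    0.6] stage [-186.4 -130.3]
tcp stage [ 13.7 -35.3] 0.04097531625631284 [-15.04532573   1.22295719  10.84924802]
```

Pressing with about 13 N, no further advance, and the carrier is at stage x≈54 and parallel to the rail. It is seated, so I back off, lift and turn the hand 90°.

Emit:
apply_moves(
  xyz=[
    [-0.8,0.08,0],
    [-1.0,0.1,0.5],
    [0,0,3],
    [0,0,2],
    [0,0,0],
    [0,0,0],
    [0,0,0],
    [0,0,0],
  ],
  turn=[
    [0,0,0],
    [0,0,0],
    [0,0,0],
    [0,0,0],
    [0,0,7],
    [0,0,7],
    [0,0,7],
    [0,0,7],
  ],
  hand=[5,5,5,5,3,0.8,0.8,0.8],
)

```text
time: 5.15
tool_pos: [0.5383, -0.078, 0.0973]
tcp_rot: [[0.001, 0.923, 0.384], [-0.001, 0.384, -0.923], [-1.0, 0.001, 0.001]]
contact_force: [-0.4, -0.3, 0.5]
grip_width: 0.354
```

Emit:
apply_moves(
  xyz=[
    [0.84,0.71,0],
    [0.84,0.71,0],
    [0.84,0.71,0],
    [0.84,0.71,0],
    [0.84,0.71,0],
    [0.84,0.71,0],
    [0.84,0.71,0],
    [0.84,0.71,0],
  ],
  turn=[
    [0,0,7],
    [0,0,7],
    [0,0,7],
    [0,0,7],
    [0,0,7],
    [0,0,7],
    [0,0,7],
    [0,0,7],
  ],
  hand=[0.8,0.8,0.8,0.8,0.8,0.8,0.8,0.8],
)

```text
time: 5.82
tool_pos: [0.6058, -0.0209, 0.0971]
tcp_rot: [[0.001, 0.198, 0.98], [-0.0, 0.98, -0.198], [-1.0, -0.0, 0.001]]
contact_force: [-0.2, 0.0, -0.1]
grip_width: 0.098
```

Emit:
apply_moves(
  xyz=[
    [0,0,0],
    [0,0,0],
  ],
  turn=[
    [0,0,6],
    [0,0,0],
  ],
  hand=[0.8,0.8],
)

```text
time: 5.98
tool_pos: [0.6057, -0.0206, 0.0969]
tcp_rot: [[0.001, 0.095, 0.995], [0.0, 0.995, -0.095], [-1.0, 0.0, 0.001]]
contact_force: [-0.7, 0.4, -0.1]
grip_width: 0.093
```

Run:
```python
from h import *
look("w4","wrist"); look("t4","top")
```

```text
(303, 284, 38, 26) [597.9 -94.1  24.8  32.2  84.6] stage [ 59.7 -45.3]
(315, 239, 14, 19) [602.2 -48.6  16.1  10.7  84.6] stage [59.4  0.4]
tcp stage [59.9 28. ] 0.09679929164062949 [-0.10990301  0.53969366 -0.03777286]
(52, 51, 103, 86) [788.7 608.3 197.5 264.9  11.6] stage [179.  672.7]
(386, 262, 32, 23) [ 344.6 -153.9   50.6   73.1    0.6] stage [-186.4 -130.3]
(363, 160, 19, 23) [585.7 -82.1  64.9  36.1  23.1] stage [ 46.3 -34.6]
tcp stage [59.8 27.7] 0.09672984093114108 [ 0.04652364 -0.85088892 -0.11142131]
```

View pics/w4.png

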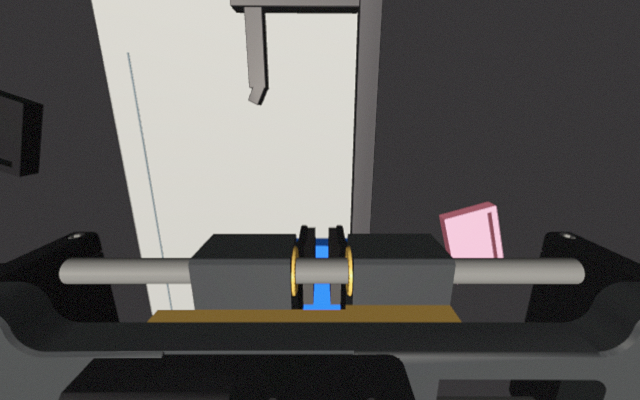

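The wrist camera now looks towards the white-tab end, so the carrier is mostly hidden behind the fingers at (322,270). The rail's inner edge is at x≈355 px, right of the fingers. I shift 4 mm away from the rail and lower behind the carrier.

Emit:
apply_moves(
  xyz=[
    [-0.4,0.04,0],
    [0,0,-2],
    [0,0,-2],
    [0,0,-1],
    [0,0,-0.5],
    [0,0,0],
  ],
  turn=[
    [0,0,-0.3],
    [0,0,0],
    [0,0,0],
    [0,0,0],
    [0,0,0],
    [0,0,0],
  ],
  hand=[0.8,0.8,0.8,0.8,0.8,0.8],
)

```text
time: 6.58
tool_pos: [0.6008, -0.0209, 0.0407]
tcp_rot: [[-0.002, 0.107, 0.994], [0.0, 0.994, -0.107], [-1.0, -0.0, -0.002]]
contact_force: [-0.5, -0.2, -0.3]
grip_width: 0.091
```

Emit:
apply_moves(
  xyz=[
    [-0.05,-0.6,0],
    [-0.05,-0.6,0],
    [-0.05,-0.6,0],
    [-0.05,-0.6,0],
    [-0.05,-0.6,0],
    [-0.05,-0.6,0],
    [-0.05,-0.6,0],
    [0,0,0],
  ],
  turn=[
    [0,0,0],
    [0,0,0],
    [0,0,0],
    [0,0,0],
    [0,0,0],
    [0,0,0],
    [0,0,0],
    [0,0,0],
  ],
  hand=[0.8,0.8,0.8,0.8,0.8,0.8,0.8,0.8],
)

```text
time: 7.25
tool_pos: [0.598, -0.0649, 0.0415]
tcp_rot: [[-0.0, 0.108, 0.994], [-0.001, 0.994, -0.108], [-1.0, -0.001, -0.0]]
contact_force: [-1.6, -0.8, -0.1]
grip_width: 0.093
```

Run:
```python
from h import *
d=look("t5","top")
a=cv2.resize(d["color"][130:250,250:460],None,fx=3.5,fy=3.5,interpolation=cv2.INTER_CUBIC)
cv2.imwrite("pics/c5.png",a)
```

```text
(53, 51, 102, 86) [788.9 608.  197.4 263.7  11.5] stage [179.2 672.4]
(386, 262, 32, 23) [ 344.6 -153.9   50.6   73.1    0.6] stage [-186.4 -130.3]
(379, 163, 23, 23) [ 583.7 -133.6   54.8   53.4   84.6] stage [ 49.5 -86.1]
tcp stage [ 56.7 -15.4] 0.04144480912315893 [-0.30716971  0.01291359 -0.61770365]
```

View pics/c5.png

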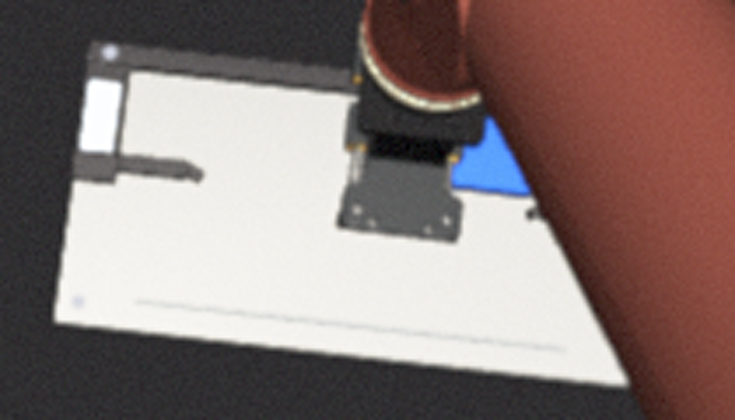

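The crop shows the arm hiding much of the carrier. Its visible near edge runs from (452,187) to (530,195), parallel to the plate edge, with the keeper tip just ahead at (533,214). I check that edge numerically before it enters the pocket.

Run:
```python
from h import *
d=cam("top")
f=lambda x,y:(250+(x+.5)/3.5-.5,130+(y+.5)/3.5-.5)
print(S(cast(d,[f(452,187),f(530,195)],.032)*1000), S(cast(d,[f(533,214)],.03)*1000))
d=cam("side")
for c in blobs(hsv(d,(100,120,100),(125,255,255)),60)[:6]: print(cv2.boundingRect(c),np.round(S(rect(d,c,.032)[:2])),rect(d,c,.032))
```

```text
[[  22.40351179  -59.30772522]
 [  23.19659199 -114.07179969]] [[  10.40848688 -117.56401501]]
(38, 265, 141, 112) [168. 693.] [779.7 629.6 195.4 262.2  11.5]
(383, 179, 19, 17) [-197.  -99.] [ 337.5 -121.8   49.9   88.4    2.3]
(318, 168, 12, 14) [ 35. -48.] [573.6 -94.1  38.2  81.6  24.8]
```

Emit:
apply_moves(
  xyz=[
    [-0.03,-0.5,0],
    [-0.03,-0.5,0],
    [-0.03,-0.5,0],
    [-0.03,-0.5,0],
    [-0.04,-0.5,0],
    [-0.04,-0.5,0],
    [-0.04,-0.5,0],
    [0,0,0],
  ],
  turn=[
    [0,0,0],
    [0,0,0],
    [0,0,0],
    [0,0,0],
    [0,0,0],
    [0,0,0],
    [0,0,0],
    [0,0,0],
  ],
  hand=[0.8,0.8,0.8,0.8,0.8,0.8,0.8,0.8],
)

```text
time: 8.07
tool_pos: [0.5956, -0.0995, 0.0414]
tcp_rot: [[-0.0, 0.108, 0.994], [-0.001, 0.994, -0.108], [-1.0, -0.001, -0.0]]
contact_force: [0.2, -1.1, -0.4]
grip_width: 0.093
```

Emit:
apply_moves(
  xyz=[
    [-0.04,-0.4,0],
    [-0.04,-0.4,0],
    [-0.04,-0.4,0],
    [-0.04,-0.3,0],
    [-0.03,-0.3,0],
    [-0.02,-0.2,0],
    [-0.02,-0.2,0],
    [0,0,0],
  ],
  turn=[
    [0,0,0],
    [0,0,0],
    [0,0,0],
    [0,0,0],
    [0,0,0],
    [0,0,0],
    [0,0,0],
    [0,0,0],
  ],
  hand=[0.8,0.8,0.8,0.8,0.8,0.8,0.8,0.8],
)

```text
time: 8.73
tool_pos: [0.5934, -0.1203, 0.0415]
tcp_rot: [[-0.0, 0.107, 0.994], [-0.0, 0.994, -0.107], [-1.0, -0.0, -0.0]]
contact_force: [-0.3, 0.7, -0.4]
grip_width: 0.092
```

Emit:
apply_moves(
  xyz=[
    [-0.02,-0.15,0],
    [-0.02,-0.15,0],
    [-0.01,-0.1,0],
    [-0.01,-0.1,0],
    [0,0,0],
  ],
  turn=[
    [0,0,0],
    [0,0,0],
    [0,0,0],
    [0,0,0],
    [0,0,0],
  ],
  hand=[0.8,0.8,0.8,0.8,0.8],
)

```text
time: 9.15
tool_pos: [0.5929, -0.1237, 0.0416]
tcp_rot: [[-0.0, 0.105, 0.994], [0.001, 0.994, -0.105], [-1.0, 0.001, -0.0]]
contact_force: [-0.3, 5.6, 0.8]
grip_width: 0.09
```

Emit:
apply_moves(
  xyz=[
    [-0.01,-0.1,0],
    [-0.01,-0.1,0],
    [0,0,0],
    [0,0,0],
  ],
  turn=[
    [0,0,0],
    [0,0,0],
    [0,0,0],
    [0,0,0],
  ],
  hand=[0.8,0.8,0.8,0.8],
)

```text
time: 9.48
tool_pos: [0.5927, -0.1239, 0.0416]
tcp_rot: [[-0.0, 0.104, 0.995], [0.003, 0.995, -0.104], [-1.0, 0.003, -0.0]]
contact_force: [-0.9, 9.2, 1.2]
grip_width: 0.094
```

It hit a firm stop at TCP stage y = -75.5, exactly the value expected for home. I withdraw.

Emit:
apply_moves(
  xyz=[
    [0.05,0.5,0],
    [0.1,1.0,0],
    [0,0.5,1],
    [0,0,3.5],
    [0,0,3.5],
    [0,1,3.5],
    [0,3,3],
    [0,3.5,2],
  ],
  turn=[
    [0,0,0],
    [0,0,0],
    [0,0,0],
    [0,0,0],
    [0,0,0],
    [0,0,0],
    [0,0,0],
    [0,0,0],
  ],
  hand=[0.8,0.8,0.8,0.8,0.8,0.8,0.8,0.8],
)

```text
time: 10.15
tool_pos: [0.5951, -0.0338, 0.2101]
tcp_rot: [[0.004, 0.111, 0.994], [-0.002, 0.994, -0.111], [-1.0, -0.002, 0.004]]
contact_force: [1.3, 0.5, 0.2]
grip_width: 0.093
```

Emit:
apply_moves(
  xyz=[
    [-0.5,3.5,0],
    [-0.5,3.5,0],
    [-0.5,3.5,0],
    [-0.5,3.5,0],
    [-0.5,3.5,0],
    [-0.5,3.5,0],
    [-0.5,3,0],
    [0,0,0],
  ],
  turn=[
    [0,0,0],
    [0,0,0],
    [0,0,0],
    [0,0,0],
    [0,0,0],
    [0,0,0],
    [0,0,0],
    [0,0,0],
  ],
  hand=[0.8,0.8,0.8,0.8,0.8,0.8,0.8,0.8],
)

```text
time: 10.82
tool_pos: [0.5563, 0.2157, 0.2074]
tcp_rot: [[0.001, 0.097, 0.995], [0.003, 0.995, -0.097], [-1.0, 0.003, 0.0]]
contact_force: [-0.5, 1.2, -0.4]
grip_width: 0.093
```

Run:
```python
from h import *
d=look("t6","top")
a=cv2.resize(d["color"][120:260,220:480],None,fx=3,fy=3,interpolation=cv2.INTER_CUBIC)
cv2.imwrite("pics/c6.png",a)
```

```text
(52, 62, 83, 75) [783.2 634.7 197.8 209.4  11.8] stage [170.9 698.4]
(389, 160, 39, 29) [ 583.5 -177.8   92.3   64.1   83.9] stage [  53.7 -130.1]
(390, 262, 28, 22) [ 345.8 -159.1   48.5   62.7    0.6] stage [-184.7 -135.3]
tcp stage [-11.3 255.4] 0.20714002648101937 [-0.45472353 -0.74370747 -0.13879104]
```

View pics/c6.png

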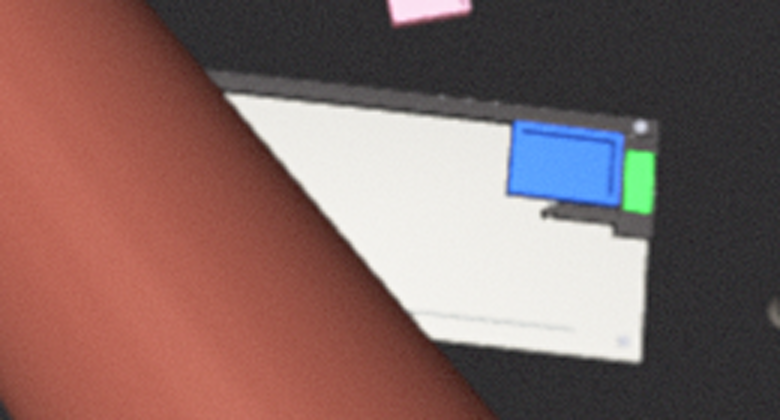

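The crop shows the carrier at (565,163) in the green-tab pocket, between rail, keeper and end stop. It measures stage (53.7, -130.1) against home (55, -130). The x reading is the same as when it was pressed on the rail.

```bash
python3 -c "
from bench import r
print(r.job_done())"
```

```text
the job is handed in; nothing more can be done
None
```

The blue carrier is home in the green-tab pocket (the stage's -y end), and I have handed the job in; no verdict was reported.

- **Rail push:** I pushed its near long side with two spread fingertips. It squared up and pressed flat against the rail in the open stretch, at about 13 N.
- **Slide:** I turned the hand 90° and pushed the end wall along the rail to a firm stop at about 9 N. The hand's position there matched the expected home position.
- **Withdrawal:** The hand then backed off, lifted clear and moved away. This ended at about 11 s of the 40 s allowed.

**Last checks:** The top view put the carrier at stage (53.7, -130.1) mm against home (55, -130), parallel to the rail. The 1.3 mm difference in x is the same as the wrist camera read while the carrier was pressed on the rail, so I take it as camera bias.

**Not checked:**
- During the slide I checked rail contact once, partway, because the arm hid most of the carrier. The visible near edge was parallel to the rail to within about 1°. Its x read about 2 mm low, near the calibration limit.
- I did not re-measure the eyepiece, oil bottle or handset afterwards. The hand only came down over the plate and travelled well above everything else.

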